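# Set the weld program on the booth console

### The arm

A 6-joint arm with a two-finger parallel gripper is mounted at the origin on the work surface. World frame = base frame: x ahead of the robot, y to its left, z up, the work surface at z = 0. Lengths are in mm, angles in degrees, forces in N, time in s.
With the tool pointing down it reaches from about 325 to 900 mm from the base axis. Payload 6.1 kg.
Tool frame: the origin (TCP) lies on the centre line of the jaws, within the pads' length; the fingertips stand 14 mm ahead of it and the grasp point (between the pads) lies 5 mm behind it; z points along the fingers, y is the line along which they close (so a half turn about z gives the same grasp; the last joint's range is limited). The gripper opens to 85 mm and grips with 20 to 120 N. Pads are 22 mm wide; open, the fingers measure 114 mm over their backs; the gripper's body (76 mm by 85 mm) begins 54 mm behind the grasp point. The pads swing forward as they close: fully open they stand 13 mm farther back than shut.
Start: joints at [64.624, 12.628, 87.462, -0, 79.91, -7.225], TCP at [194.703, 593.891, 245.3] pointing down, gripper open.
Joint ranges: [-170.65, 170.65], [-52.31, 119.04], [5.05, 147.46], [-71.25, 251.25], [11.57, 151.72], [-153.62, 153.62]. Speed limits (degrees/s): [147.25, 147.25, 172.46, 180, 180, 180].

### API

Orientations are given as [roll, pitch, yaw] about the fixed x, y, z axes, in that order (R = Rz(yaw) Ry(pitch) Rx(roll)).
In Python, from cell import env gives the robot as it stands.
- The arm moves only by the shell command python3 jog.py 'ROWS' [FORCE]. ROWS is rows parted by semicolons, their numbers by spaces, 1 to 5 of them, each of 7 numbers: the finger opening in mm, then dx, dy, dz in mm, then a rotation vector rx, ry, rz in degrees; each row shifts and turns the commanded pose from where the row before left it, along the tool's axes as they then stand; what a row does not reach is not made up. A row lasts 1/10 s, in which the tool goes at most 50 mm and 8.59 degrees, less where a joint would pass 70% of its speed; a pose out of reach is approached as far as the arm can. The fingers move at their own pace and stop on an object; FORCE is the grip in N (left out, the last holds). Time passes only in rows, so rows that do not move let the fingers close. It prints the time, the measured TCP pose, the force, the opening and the grip force at its end.
- env.get_state(): the state, without advancing time (a new reading comes with each control period).
- env.get_image(name): name is "scene" or "side" or "wrist"; returns the picture (420x560x3 uint8, blue, green, red); there is no depth.
- env.camera_params(name): a dict with "intrinsics" (3x3 intrinsics, pixels), "view" (4x4, takes a point from world to camera coordinates); the wrist camera has in their place "T_tool_cam" (4x4, takes a point from camera to tool coordinates, whose origin is the TCP and whose axes are the flange's). Camera axes: x right, y down, z forward; pixel columns grow to the right and rows downward; lengths in mm; the calibration is good to about 2 mm. A picture is of the moment at which its call begins: read the wrist's pose just before it. camera_params takes no time and is no camera call.
- env.finish_job(): hands the job in; it is judged then, once.
The state is a dict: "time_s": time; "joint_positions": joint angles; "qd": joint speeds; "effort": joint torques, N m; "tcp_pos": TCP position; "tool_rot": TCP orientation; "contact_force": force on the tool from outside, world axes, zero at the start; "torque": the same for the moment, N m; "gripper_width": finger opening in mm; "grasp_force": force on a finger pad.
Only numpy, scipy, OpenCV 4.12 (cv2) and the standard library are available. Lean on these libraries where they do the work, as an engineer would, in place of code of your own. Each camera call takes 0.05 s, during which the arm holds its last target. There are 200 camera calls.

### The job

On the console, push the dial's upright tab round sideways with the fingertips until the dial points at the middle of the yellow mark, then press the green button fully down to confirm and let it come back up. Only push: do not pinch the tab or pull the dial up off its seat, and push it gently. Leave the loose things on the console and the table where they stand.

Things in the scene. Friction and masses are not known exactly. Their poses are not given: they have to be found in the camera images.
- console: The weld-program console, a fixed grey box with an orange skirt, 250 (x) x 350 (y) x 50 mm, carrying the dial. Origin: centre of its underside, on the table; local +x points roughly away from the robot (it may be yawed by up to 20 degrees), z up.
- dial_centre (a point): Centre of the weld-program dial: a point on the dial's vertical axis, on the flat top of the console (50 mm above the table). Axes as console's; it lies 55 mm from the console's middle towards local -y. The dial is an black disc, 96 mm across, its face 16 mm above the console top.
- selector (a joint): Dial angle, rad, counter-clockwise positive from above; 0 = tab along local +x of console (no mark there). End stops at -2.3 and +2.3, no detents; friction (0.12 N m, some 2 N at the tab) holds it where it is left. The marks stand at about -1.92, -0.96, +0.96 and +1.92 rad, colours in any order; it starts within 0.4 rad of 0.
- tab_top (a point): Centre of the top of the dial's protruding tab: an upright white fin with a black band, 24 mm long along the radius (50 to 74 mm from the axis), 10 mm thick across it, 42 mm high; its top is 56 mm above the console top. A short white nose under its outer end points at the marks. Pushed sideways it turns the dial.
- aim (a point): The spot the dial points at: on the tab's radius, 100 mm from the axis, level with the dial's underside (turns with the dial). The dial is set to a mark when this spot is over it.
- mark_yellow: The yellow mark: a fixed flat disc, 30 mm across, 3 mm thick, on the console top, its centre 100 mm from the dial axis. Three like discs, blue, red and green, take the other places. Origin: centre of its underside.
- selector_lift (a joint): Height in m by which the dial has been pulled up off its seat (0 = seated, at most 0.03). It sits on its spindle by its weight only (0.65 kg), and must stay down.
- confirm (a joint): Travel of the green confirm button in m: 0 = up, 0.006 = fully down. It springs back; fully down takes about 5 N.
- confirm_top (a point): Centre of the top face of the round green confirm button (30 mm across, in a black housing) on the console, beside the dial towards local +y. Pressed straight down.
- nozzle: Bystander: loose copper welding nozzle, 28 mm across, 42 mm high, standing on the console. Origin: centre of its underside.
- tip_holder: Bystander: loose steel tip holder, 24 mm across, 36 mm high, standing on the console. Origin: centre of its underside.
- peg_a: Bystander: loose black locating peg, 30 mm across, 60 mm high, on the table. Origin: centre of its underside.
- peg_b: Bystander: a second black peg like peg_a.
- paste_can: Bystander: loose can, 60 mm across, 85 mm high, on the table. Origin: centre of its underside.
- hammer: Bystander: loose hammer lying on the table, about 260 mm long. Origin: about the middle of its length, underneath.
- magnet_square: Bystander: loose red L-shaped welding magnet, arms 100 mm, 25 mm high, lying on the table. Origin: middle of one arm, underneath.

How it is judged (in metres and radians):
On the way, in this order (a step that is already met when the one before it is completed fails the run):
1. the dial points at the yellow mark and is at rest (horizontal distance between aim and mark_yellow below 0.01 m and velocity of joint selector between -0.05 and 0.05 rad/s), for 0.2 s.
2. the green button is pressed down while the dial points at the yellow mark (horizontal distance between aim and mark_yellow below 0.01 m and value of joint confirm above 0.0045 m), for 0.05 s.
At the end, for the whole second after the job is handed in: The dial rests pointing at the yellow mark (its aim spot within 10 mm of the mark's centre), seated (lifted less than 4 mm), and the green button is up again (less than 1.5 mm down) after having been pressed at least 4.5 mm (all of step 1 and value of joint confirm below 0.0015 m and value of joint selector_lift below 0.004 m); the robot touches nothing.
It fails at once if the dial is pulled up off its seat by more than 6 mm (value of joint selector_lift above 0.006 m).
It fails at once if the tab or dial is pinched or pushed hard (more than 25 N from the fingers on the console and its dial) (contact force between the fingers and console above 25 N).
It fails at once if a loose bystander is moved, tipped or lifted by more than 20 mm (distance of any of nozzle, tip_holder, peg_a, peg_b, paste_can, hammer, magnet_square from where it was at the start of the episode above 0.02 m).
It also fails if it takes over 51 s, if anything falls off the work surface, if the arm or the gripper's body presses on something with over 40 N, if the wrist force passes 120 N, or if a joint passes its speed limit or range.

## Working session

There is one attempt and no reset: what is moved stays moved. The work goes in short steps, Python scripts to look and compute and a shell command to move; the robot and the scene stay as the last step left them, time stands still between calls to the robot, and variables do not carry over. Pictures are saved under pics/ and viewed, at most 10 in all, crops included, and the job is handed in when it is done.

```bash
ls; mkdir -p pics
python3 - <<'E'
from cell import env
import cv2,numpy as np
s=env.get_state();print(s)
a=env.get_image("scene");b=env.get_image("side")
cv2.imwrite("pics/scene.png",a);cv2.imwrite("pics/side.png",b)
for n in("scene","side","wrist"):print(env.camera_params(n))
E
```

```text
cell.py
jog.py
pics
{'time_s': 0.0, 'joint_positions': array([ 6.46249230e+01,  1.26750862e+01,  8.75275046e+01, -6.55014114e-04,
        7.99098027e+01, -7.22525707e+00]), 'qd': array([-0.0194066 ,  0.04613105, -0.09802982, -0.03217834, -0.13166459,
        0.03291818]), 'effort': array([-2.07716112e-03, -4.96897209e+01, -3.89390588e+01, -4.18329055e-04,
        1.10112215e-02,  1.33918110e-05]), 'tcp_pos': array([194.44453732, 593.36351077, 244.18482563]), 'tool_rot': array([-1.79888418e+02, -1.34962528e-02,  1.61850282e+02]), 'contact_force': array([-0.19389423, -0.47415466,  0.33377425]), 'torque': array([-0.00857352, -0.0204245 ,  0.01111087]), 'grasp_force': 0.0, 'gripper_width': 85.47827129530994}
{'intrinsics': array([[457.39833987,   0.        , 282.60553834],
       [  0.        , 457.39833987, 209.48818185],
       [  0.        ,   0.        ,   1.        ]]), 'view': array([[-4.29867992e-01,  9.02678977e-01, -1.96003442e-02,
         2.08694270e+02],
       [ 6.23701890e-01,  2.81178805e-01, -7.29338352e-01,
        -2.62999541e+02],
       [-6.52847197e-01, -3.25743984e-
[... 479 characters left out ...]
],
       [ 9.56886062e-02,  6.60811766e-01, -7.44426961e-01,
         1.18588760e+03],
       [ 0.00000000e+00,  0.00000000e+00,  0.00000000e+00,
         1.00000000e+00]])}
{'intrinsics': array([[356.64178418,   0.        , 283.04072455],
       [  0.        , 356.64178418, 209.35843952],
       [  0.        ,   0.        ,   1.        ]]), 'T_tool_cam': array([[-2.93469867e-04, -9.50603208e-01, -3.10408528e-01,
         8.05423644e+01],
       [ 9.99999693e-01, -5.32708587e-05, -7.82292707e-04,
        -6.65133983e-01],
       [ 7.27114228e-04, -3.10408662e-01,  9.50602932e-01,
        -1.27687664e+02],
       [ 0.00000000e+00,  0.00000000e+00,  0.00000000e+00,
         1.00000000e+00]])}
```

View pics/scene.png

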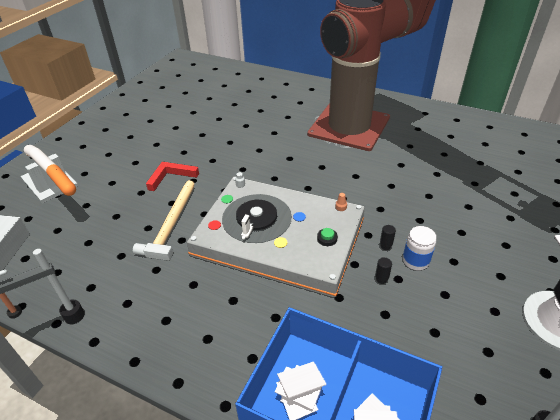

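View pics/side.png

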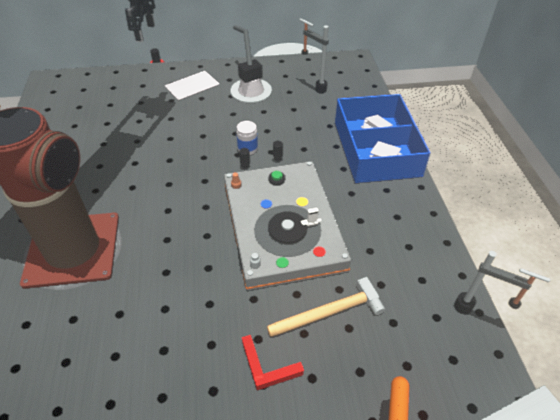

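The scene shows the console with the dial at (256,213), the tab at about (246,230), yellow at (281,243), red at (214,225) and the green button at (327,236). In the side view the dial is at (288,225), yellow at (302,202) and the button at (277,177). Next I measure these.

```bash
cat > h.py <<'E'
from cell import env
import cv2,numpy as np
def ray(n,uv):
    p=env.camera_params(n);K=p["intrinsics"];V=p["view"];R=V[:3,:3]
    return -R.T@V[:3,3], R.T@np.linalg.inv(K)@np.array([uv[0],uv[1],1.])
def plane(n,uv,z):
    c,d=ray(n,uv);return c+d*(z-c[2])/d[2]
def tri(rs):
    A=0;b=0
    for c,d in rs:
        d=d/np.linalg.norm(d);P=np.eye(3)-np.outer(d,d);A=A+P;b=b+P@c
    return np.linalg.solve(A,b)
H={'yellow':(22,35),'red':(0,6),'blue':(105,125),'green':(50,80)}
def blobs(im,col,box,mn=15):
    hsv=cv2.cvtColor(im,cv2.COLOR_BGR2HSV)
    m=cv2.inRange(hsv,(H[col][0],120,60),(H[col][1],255,255))
    k=np.zeros_like(m);x0,y0,x1,y1=box;k[y0:y1,x0:x1]=m[y0:y1,x0:x1]
    n,l,s,c=cv2.connectedComponentsWithStats(k)
    return [(c[i],s[i]) for i in range(1,n) if s[i,4]>=mn]
E
python3 - <<'E'
from h import *
box={'scene':(195,180,362,290),'side':(225,165,350,275)}
for n in box:
    im=cv2.imread(f"pics/{n}.png")
    for c in H:
        for q,s in blobs(im,c,box[n]): print(n,c,q.round(1),s,plane(n,q,53).round(1))
a=cv2.imread("pics/scene.png")[180:290,190:370];b=cv2.imread("pics/side.png")[160:290,220:360]
o=np.zeros((600,800,3),np.uint8)
a=cv2.resize(a,None,fx=2.2*1.0,fy=2.2,interpolation=2);b=cv2.resize(b,None,fx=2.8,fy=2.8,interpolation=2)
o[:a.shape[0],:a.shape[1]]=a;o[:b.shape[0],400:400+b.shape[1]]=b
cv2.imwrite("pics/c.png",o)
E
```

```text
scene red [214.1 224.8] [208 221  13   9  91] [ 595.2 -121.8   53. ]
scene blue [299.  216.2] [293 212  13   9  87] [488.4  45.   53. ]
scene green [226.7 198.5] [222 195  11   8  71] [ 504.5 -141.8   53. ]
scene green [327.1 233.6] [321 228  13  12 129] [514.1 125.6  53. ]
side yellow [301.6 201.5] [297 198  10   8  70] [579.3  39.2  53. ]
side red [318.8 251.3] [313 247  12  10  94] [ 593.3 -123.4   53. ]
side blue [265.8 203.5] [261 200  11   8  71] [487.4  43.8  53. ]
side green [276.4 174.7] [272 171  10   8  63] [527.8 145.8  53. ]
side green [281.9 262.2] [277 258  11   9  83] [ 503.3 -143.1   53. ]
```

View pics/c.png

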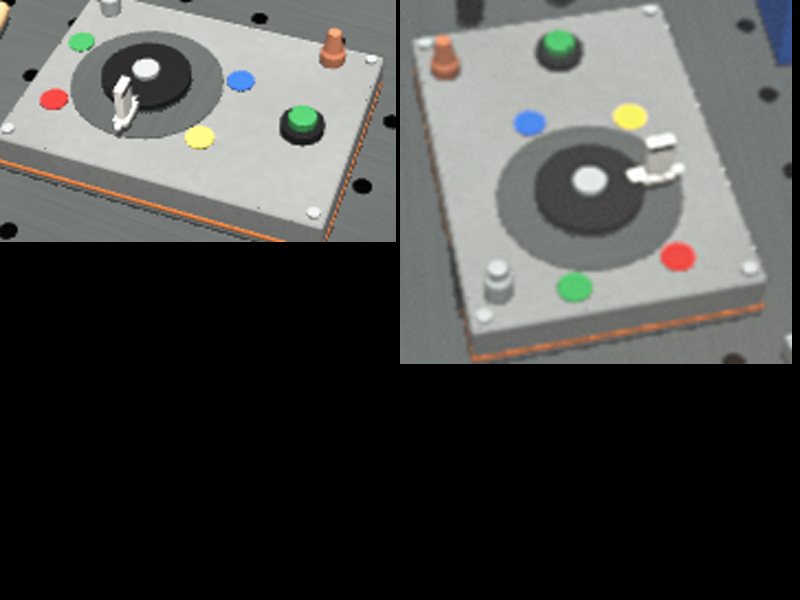

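Run:
```python
from h import *
from scipy.optimize import least_squares
H['yellow']=(18,38)
im=cv2.imread("pics/scene.png")
ys=blobs(im,'yellow',(265,230,295,255));print(ys)
px={'yellow':[(281,242.5) if not ys else ys[0][0],(301.6,201.5)],'red':[(214.1,224.8),(318.8,251.3)],'blue':[(299,216.2),(265.8,203.5)],'green':[(226.7,198.5),(281.9,262.2)]}
M={c:(plane('scene',a,53)+plane('side',b,53))[:2]/2 for c,(a,b) in px.items()}
print(M)
ang=dict(yellow=.96,red=-.96,blue=1.92,green=-1.92)
f=lambda p:np.concatenate([M[c]-p[:2]-100*np.array([np.cos(p[2]+ang[c]),np.sin(p[2]+ang[c])]) for c in M])
r=least_squares(f,[540,-40,-.1]);C=r.x[:2];yaw=r.x[2];print("C",C,"yaw",np.degrees(yaw),f(r.x).round(1))
print("yellow bearing",np.degrees(np.arctan2(*(M['yellow']-C)[::-1])),np.hypot(*(M['yellow']-C)))
for n,a,b in(('tabtop',(246.8,216.4),(312.9,210)),('nose',(243.2,236.8),(320,220.7)),('button',(327.1,231.5),(276.4,173.5))):
    p=tri([ray('scene',a),ray('side',b)]);d=p[:2]-C
    print(n,p.round(1),np.hypot(*d).round(1),"sel",(np.degrees(np.arctan2(d[1],d[0]))-np.degrees(yaw)).round(1))
c,s=np.cos(yaw),np.sin(yaw);R=np.array([[c,-s],[s,c]])
for n,a,b,z in(('nozzle',(341,207),(236,186),55),('tip',(239.5,186),(254.5,265),55)):
    print(n,plane('scene',a,z),plane('side',b,z))
b=plane('scene',(327.1,231.5),75)
print("console ctr",C+R@[0,55])
```

```text
[]
{'yellow': array([580.3307362 ,  41.05317156]), 'red': array([ 594.28169163, -122.62753934]), 'blue': array([487.95357563,  44.57953297]), 'green': array([ 503.81154208, -142.52183157])}
C [530.06834628 -45.86961055] yaw 4.911417489846082 [ 0.1  0.4  0.1 -0.   0.  -0.2 -0.2 -0.1]
yellow bearing 59.9617021314946 100.40855486065269
tabtop [589.3 -37.4 106. ] 59.8 sel 3.2
nose [610.4 -37.4  62.7] 80.8 sel 1.1
button [525.9 129.5  72.8] 175.4 sel 86.5
nozzle [420.45520739 124.29304149  55.        ] [416.5224413  114.51493046  55.        ]
tip [ 451.97319551 -135.16859783   55.        ] [ 440.0125131  -144.26548569   55.        ]
console ctr [525.35949565   8.92844348]
```

Yellow sits at world bearing 60° and the tab is now at about 8°, so I need to push it counter-clockwise by about 52°. I close the fingers and move over to the -y side of the tab.

```bash
A='0 -36.8 -31.7 0 0 0 0'
python3 jog.py '0 -36.8 -31.7 0 0 0 0;0 -36.8 -31.7 0 0 0 0;0 -36.8 -31.7 0 0 0 0;0 -36.8 -31.7 0 0 0 0;0 -36.8 -31.7 0 0 0 0' 20
python3 jog.py '0 -36.8 -31.7 0 0 0 0;0 -36.8 -31.7 0 0 0 0;0 -36.8 -31.7 0 0 0 0;0 -36.8 -31.7 0 0 0 0;0 -36.8 -31.7 0 0 0 0'
python3 jog.py '0 -36.8 -31.7 0 0 0 0;0 -36.8 -31.7 0 0 0 0;0 -36.8 -31.7 0 0 0 0;0 -36.8 -31.7 0 0 0 0;0 -36.8 -31.7 0 0 0 0'
python3 jog.py '0 -36.8 -31.7 0 0 0 0;0 0 0 0 0 0 8;0 0 0 0 0 0 8;0 0 0 0 0 0 8;0 0 0 0 0 0 8'
python3 jog.py '0 0 0 0 0 0 8;0 0 0 0 0 0 8;0 0 0 0 0 0 8;0 0 0 0 0 0 8.3;0 0 0 0 0 0 0'
```

```text
time_s: 0.6
tcp_pos: [320.5, 384.1, 244.9]
tool_rot: [-180.0, -0.0, 161.9]
contact_force: [0.2, 0.5, 0.2]
gripper_width: 12.1
grasp_force: 0.0
time_s: 1.1
tcp_pos: [446.1, 176.1, 245.1]
tool_rot: [180.0, -0.0, 161.9]
contact_force: [1.2, 0.4, -0.9]
gripper_width: 0.1
grasp_force: 0.0
time_s: 1.6
tcp_pos: [571.6, -31.8, 244.9]
tool_rot: [180.0, -0.0, 161.8]
contact_force: [1.2, 0.1, 0.5]
gripper_width: -0.2
grasp_force: 0.0
time_s: 2.1
tcp_pos: [595.9, -71.7, 244.5]
tool_rot: [-180.0, -0.1, 129.5]
contact_force: [0.4, 0.1, 0.8]
gripper_width: -0.1
grasp_force: 0.0
time_s: 2.6
tcp_pos: [595.9, -71.4, 244.7]
tool_rot: [-179.9, -0.0, 97.5]
contact_force: [-0.0, 0.8, 0.2]
gripper_width: 0.0
grasp_force: 0.0
```

Run:
```python
from h import *
s=env.get_state();im=env.get_image("wrist");np.save("w1.npy",np.r_[s["tcp_pos"],s["tool_rot"]]);cv2.imwrite("pics/w1.png",im)
```

```text
(no output)
```

View pics/w1.png

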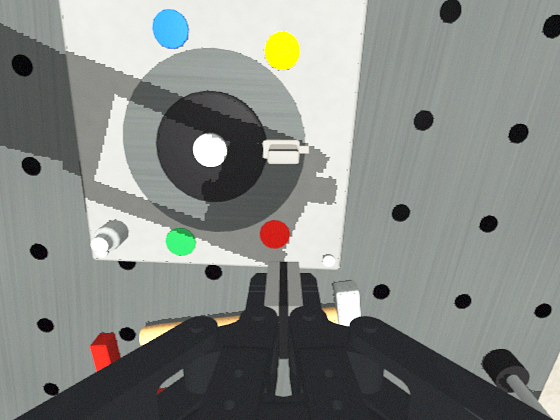

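The wrist view shows the tab at (282,152), the nose at (306,149), the yellow mark at (282,50) and the fingertips at (283,265), with a clear path between them. I descend, and work out the wrist-camera mark and tab positions as a cross-check.

```bash
cat >> h.py <<'E'
from scipy.spatial.transform import Rotation as Ro
def wplane(s,uv,z):
    p=env.camera_params("wrist");T=np.eye(4);T[:3,:3]=Ro.from_euler('xyz',s[3:],degrees=True).as_matrix();T[:3,3]=s[:3]
    T=T@p["T_tool_cam"];d=T[:3,:3]@np.linalg.inv(p["intrinsics"])@np.array([uv[0],uv[1],1.]);c=T[:3,3]
    return c+d*(z-c[2])/d[2]
C=np.array([530.07,-45.87]);YAW=4.91
def rep(n,p):
    d=p[:2]-C;print(n,p.round(1),"r",np.hypot(*d).round(1),"sel",(np.degrees(np.arctan2(d[1],d[0]))-YAW).round(1))
E
python3 - <<'E'
from h import *
s=np.load("w1.npy");im=cv2.imread("pics/w1.png")
for c,b in(('yellow',(255,20,310,80)),('red',(255,210,295,260)),('blue',(140,0,200,60)),('green',(150,220,210,265))):
    for q,_ in blobs(im,c,b,50): rep(c,wplane(s,q,53))
rep("nose",wplane(s,(308,149),66));rep("tabtop",wplane(s,(281.5,155.5),106))
hsv=cv2.cvtColor(im,cv2.COLOR_BGR2HSV)
m=cv2.inRange(hsv,(0,0,235),(180,40,255));m[:, :262]=0;m[:,312:]=0;m[:138]=0;m[166:]=0
ysx=np.argwhere(m);print(ysx.min(0),ysx.max(0),len(ysx))
E
python3 jog.py '0 0 0 30 0 0 0;0 0 0 40 0 0 0;0 0 0 40 0 0 0;0 0 0 35 0 0 0;0 0 0 8 0 0 0'
```

```text
yellow [578.8  39.8  53. ] r 98.5 sel 55.5
red [ 592.6 -122.3   53. ] r 98.7 sel -55.6
green [ 503.  -141.9   53. ] r 99.8 sel -110.7
nose [611.3 -35.5  66. ] r 81.9 sel 2.3
tabtop [588.9 -37.3 106. ] r 59.4 sel 3.4
[138 263] [162 311] 565
time_s: 3.15
tcp_pos: [592.5, -70.6, 87.1]
tool_rot: [-179.5, -0.2, 97.7]
contact_force: [-1.1, -0.0, 0.1]
gripper_width: 0.0
grasp_force: 0.0
```

```bash
cat >> h.py <<'E'
def where():
    s=env.get_state();d=s["tcp_pos"][:2]-C;w=s["tool_rot"][2]-90
    a=np.radians(w);print("t",s["time_s"],"tcp",s["tcp_pos"].round(1),"rot",s["tool_rot"].round(1),"radial/tang about C",(d@[np.cos(a),np.sin(a)]).round(1),(d@[-np.sin(a),np.cos(a)]).round(1),"F",s["contact_force"].round(1))
E
python3 jog.py '0 0 0 0 0 0 0;0 0 0 0 0 0 0' >/dev/null; python3 -c "
from h import *
where()"
```

```text
t 3.35 tcp [597.6 -71.8  94.3] rot [1.799e+02 1.000e-01 9.760e+01] radial/tang about C 63.4 -34.7 F [ 0.7 -0.5  0.4]
```

```bash
python3 jog.py '0 4 0 0 0 0 0;0 4 0 0 0 0 0;0 3 0 0 0 0 0;0 3 0 0 0 0 0;0 2 0 0 0 0 0'
python3 jog.py '0 2 0 0 0 0 0;0 2 0.3 0 0 0 -1;0 3 0.7 0 0 0 -3;0 3 0.7 0 0 0 -3;0 3 0.7 0 0 0 -3'
python3 -c "
from h import *
where();cv2.imwrite('pics/w2.png',env.get_image('wrist'))"
```

```text
time_s: 3.85
tcp_pos: [594.1, -55.2, 92.6]
tool_rot: [180.0, 0.0, 97.6]
contact_force: [0.0, 0.5, -0.5]
gripper_width: 0.1
grasp_force: 0.0
time_s: 4.35
tcp_pos: [594.4, -42.7, 92.4]
tool_rot: [180.0, 0.0, 107.7]
contact_force: [0.4, -3.2, 0.0]
gripper_width: -0.2
grasp_force: 1.0
t 4.35 tcp [594.4 -42.7  92.4] rot [180.    0.  107.7] radial/tang about C 62.2 -16.5 F [ 0.4 -3.2  0. ]
```

View pics/w2.png

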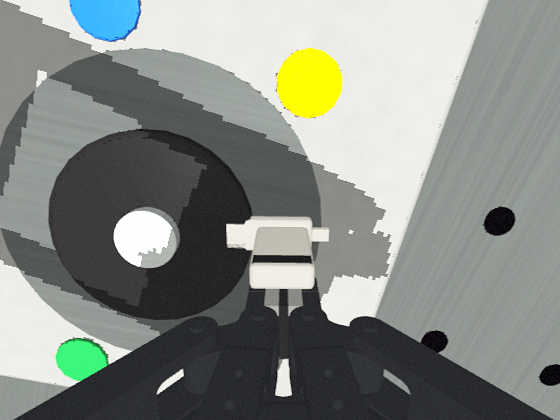

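The fingertips are squarely against the tab at 3 N and the dial is turning. Yellow is at (309,83). I continue along the arc.

```bash
python3 jog.py '0 4.36 0.97 0 0 0 -4;0 4.36 0.97 0 0 0 -4;0 4.36 0.97 0 0 0 -4;0 4.36 0.97 0 0 0 -4;0 4.36 0.97 0 0 0 -4'
python3 jog.py '0 4.36 0.97 0 0 0 -4;0 4.36 0.97 0 0 0 -4;0 3.27 0.77 0 0 0 -3;0 2.2 0.54 0 0 0 -2;0 0 0 0 0 0 0'
python3 -c "
from h import *
where();s=env.get_state();np.save('w3.npy',np.r_[s['tcp_pos'],s['tool_rot']]);cv2.imwrite('pics/w3.png',env.get_image('wrist'));cv2.imwrite('pics/side3.png',env.get_image('side'))"
```

```text
time_s: 4.9
tcp_pos: [589.4, -21.0, 92.4]
tool_rot: [180.0, 0.0, 127.7]
contact_force: [-0.2, -1.6, 0.9]
gripper_width: -0.1
grasp_force: 1.0
time_s: 5.4
tcp_pos: [582.1, -8.1, 92.4]
tool_rot: [180.0, 0.0, 140.6]
contact_force: [0.5, -0.2, -1.0]
gripper_width: 0.0
grasp_force: 0.4
t 5.4 tcp [582.1  -8.1  92.4] rot [180.    0.  140.6] radial/tang about C 62.3 -16.2 F [ 0.5 -0.2 -1. ]
```

View pics/w3.png

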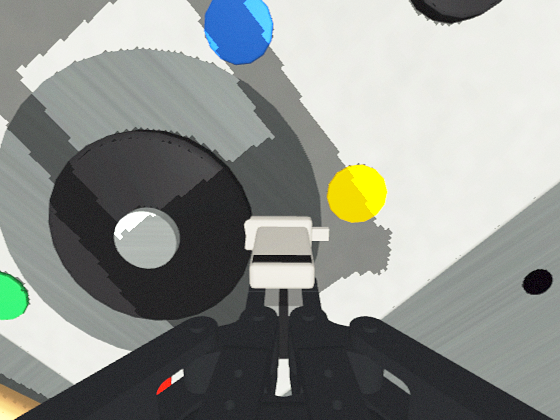

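The tab is still against the fingers. The nose tip is at (328,234) and yellow at (357,193). I work out the remaining angle within this single image.

Run:
```python
from h import *
s=np.load("w3.npy");im=cv2.imread("pics/w3.png")
for q,_ in blobs(im,'yellow',(310,150,400,235),50): print(q);rep("yellow",wplane(s,q,53))
for z in(60,64,66,70): rep("nose%d"%z,wplane(s,(328,234.5),z))
rep("tabtop front",wplane(s,(282,226),106))
rep("tab bottom far",wplane(s,(282,217),106)); rep("tab near",wplane(s,(282,264),106)) 
cv2.imwrite("pics/w3c.png",cv2.resize(im[180:300,220:380],None,fx=5,fy=5,interpolation=0))
```

```text
[356.32659066 193.27841118]
yellow [577.9  40.1  53. ] r 98.4 sel 56.0
nose60 [583.6  17.5  60. ] r 83.0 sel 44.9
nose64 [582.   18.2  64. ] r 82.4 sel 46.1
nose66 [581.2  18.5  66. ] r 82.2 sel 46.6
nose70 [579.6  19.1  70. ] r 81.7 sel 47.8
tabtop front [552.7  14.4 106. ] r 64.4 sel 64.5
tab bottom far [550.2  16.5 106. ] r 65.5 sel 67.2
tab near [563.8   5.2 106. ] r 61.2 sel 51.7
```

View pics/w3c.png

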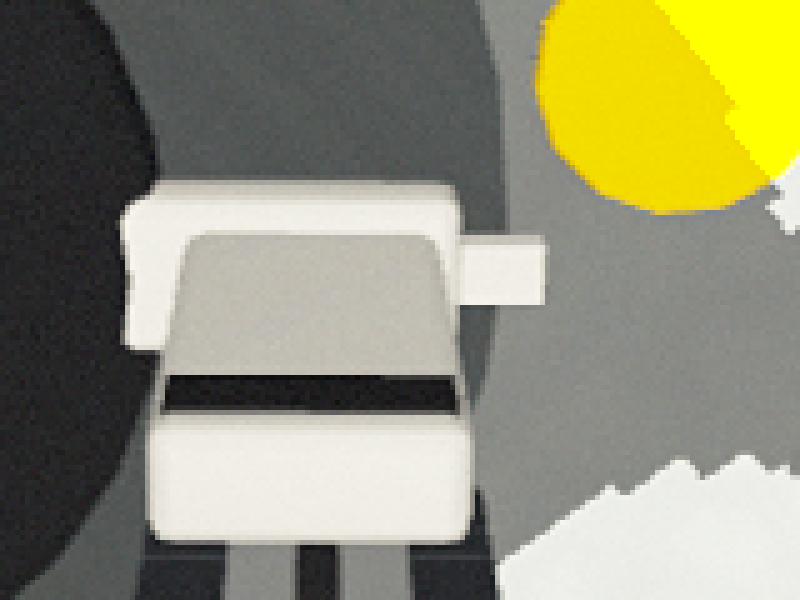

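```bash
python3 -c "
from h import *
rep('tabtop',wplane(np.load('w3.npy'),(282,275.5),106))"
python3 jog.py '0 3.27 0.77 0 0 0 -3;0 3.27 0.77 0 0 0 -3;0 2.18 0.52 0 0 0 -2;0 1.1 0.28 0 0 0 -1;0 0 0 0 0 0 0'
python3 -c "
from h import *
where();s=env.get_state();s=np.r_[s['tcp_pos'],s['tool_rot']];im=env.get_image('wrist')
for q,_ in blobs(im,'yellow',(290,150,420,300),50): print(q);rep('yellow',wplane(s,q,53))
rep('nose',wplane(s,(328,234.5),64));rep('tabtop',wplane(s,(282,275.5),106))
cv2.imwrite('pics/w4.png',im)"
```

```text
tabtop [567.3   2.3 106. ] r 60.9 sel 47.4
time_s: 6.0
tcp_pos: [575.6, -0.4, 92.4]
tool_rot: [180.0, 0.0, 149.5]
contact_force: [1.6, -0.6, 0.9]
gripper_width: -0.1
grasp_force: 0.7
t 6.0 tcp [ 5.756e+02 -4.000e-01  9.240e+01] rot [180.    0.  149.5] radial/tang about C 62.3 -16.2 F [ 1.6 -0.6  0.9]
[357.14501391 222.77711561]
yellow [577.8  40.1  53. ] r 98.3 sel 56.1
nose [571.3  25.6  64. ] r 82.5 sel 55.1
tabtop [559.3   7.7 106. ] r 61.0 sel 56.5
```

View pics/w4.png

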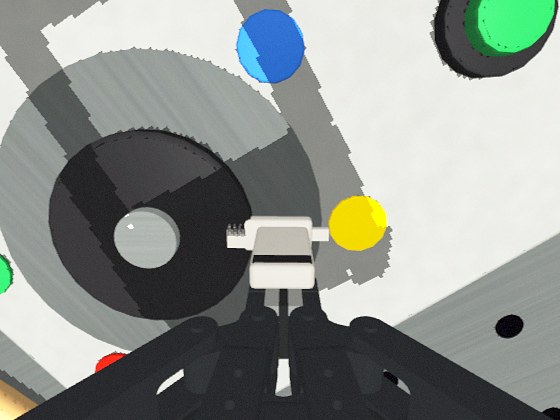

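The nose now points at the middle of the yellow mark: both at row ~230, with the dial at about 55.5° against 55.5–56° for the mark. I back off, rise, and go over the button.

```bash
python3 jog.py '0 -4 0 0 0 0 0;0 -8 0 0 0 0 0;0 -8 0 0 0 0 0;0 0 0 -30 0 0 0;0 0 0 -50 0 0 0' >/dev/null
python3 jog.py '0 26 17.3 0 0 0 0;0 26 17.3 0 0 0 0;0 26 17.3 0 0 0 0;0 26 17.3 0 0 0 0;0 25 17.5 0 0 0 0' >/dev/null
python3 jog.py '0 0 0 0 0 0 0;0 0 0 0 0 0 0;0 0 0 0 0 0 0'
python3 -c "
from h import *
where();s=env.get_state();s=np.r_[s['tcp_pos'],s['tool_rot']];im=env.get_image('wrist');sd=env.get_image('side');sc=env.get_image('scene')
for q,_ in blobs(im,'green',(150,100,400,300),50): print(q,_);[rep('button%d'%z,wplane(s,q,z)) for z in (65,70,75)]
for n,i in(('side',sd),('scene',sc)):cv2.imwrite('pics/%s5.png'%n,i)
a=cv2.resize(sd[160:290,220:360],None,fx=2.8,fy=2.8);b=cv2.resize(im,None,fx=.7,fy=.7);o=np.zeros((370,800,3),np.uint8);o[:a.shape[0],:a.shape[1]]=a;o[:b.shape[0],400:400+b.shape[1]]=b;cv2.imwrite('pics/w5.png',o)"
```

```text
time_s: 7.35
tcp_pos: [526.1, 128.8, 172.4]
tool_rot: [-180.0, 0.0, 149.5]
contact_force: [0.5, -0.9, 0.3]
gripper_width: -0.0
grasp_force: 0.0
t 7.35 tcp [526.1 128.8 172.4] rot [-180.     0.   149.5] radial/tang about C 148.5 92.0 F [ 0.5 -0.9  0.3]
[284.0625     212.34042553] [ 263  191   43   44 1504]
button65 [524.8 129.2  65. ] r 175.1 sel 86.8
button70 [523.4 130.   70. ] r 176.0 sel 87.3
button75 [521.9 130.9  75. ] r 176.9 sel 87.7
```

View pics/w5.png

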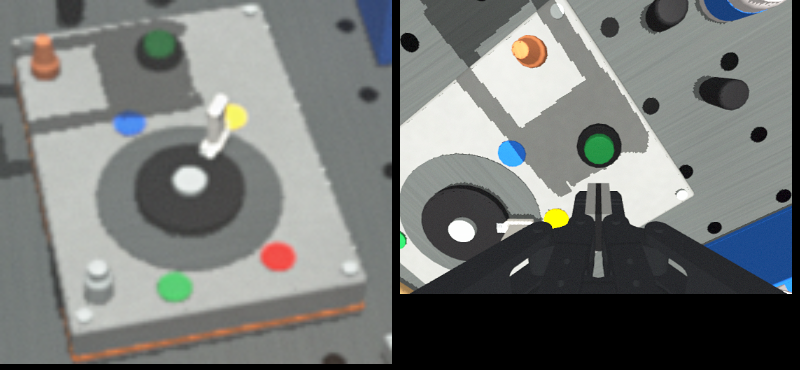

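The dial still points at yellow, and the button lies under the fingertips to within 2 mm. I go down gently, watching the force.

```bash
python3 jog.py '0 2 0 35 0 0 0;0 0 0 25 0 0 0;0 0 0 10 0 0 0;0 0 0 3 0 0 0;0 0 0 0 0 0 0'
python3 jog.py '0 0 0 2 0 0 0;0 0 0 2 0 0 0;0 0 0 2 0 0 0;0 0 0 2 0 0 0;0 0 0 0 0 0 0'
```

```text
time_s: 8.0
tcp_pos: [524.2, 130.3, 99.7]
tool_rot: [180.0, 0.0, 149.5]
contact_force: [0.6, 0.1, -0.2]
gripper_width: -0.3
grasp_force: 0.0
time_s: 8.5
tcp_pos: [523.5, 130.6, 91.1]
tool_rot: [-180.0, -0.0, 149.6]
contact_force: [0.6, 0.7, 0.2]
gripper_width: -0.0
grasp_force: 0.0
```

```bash
python3 jog.py '0 0 0 1 0 0 0;0 0 0 1 0 0 0;0 0 0 1 0 0 0;0 0 0 0 0 0 0' | grep -E 'pos|force'
python3 jog.py '0 0 0 1 0 0 0;0 0 0 1 0 0 0;0 0 0 0 0 0 0'| grep -E 'pos|force'
```

```text
tcp_pos: [523.6, 130.6, 88.1]
contact_force: [0.1, -0.1, 0.2]
grasp_force: 0.0
tcp_pos: [523.7, 130.6, 86.2]
contact_force: [0.0, -0.8, 0.9]
grasp_force: 0.0
```

```bash
for i in 1; do python3 jog.py '0 0 0 1 0 0 0;0 0 0 1 0 0 0;0 0 0 0 0 0 0'| grep -E 'pos|t_force'; done
python3 jog.py '0 0 0 1 0 0 0;0 0 0 1 0 0 0;0 0 0 0 0 0 0'| grep -E 'pos|t_force'
```

```text
tcp_pos: [523.7, 130.6, 84.4]
contact_force: [-0.7, 0.6, 2.7]
tcp_pos: [523.8, 130.6, 82.4]
contact_force: [-1.2, -0.7, 3.3]
```

```bash
python3 jog.py '0 0 0 1 0 0 0;0 0 0 0 0 0 0'| grep -E 'pos|t_force'
python3 jog.py '0 0 0 1 0 0 0;0 0 0 0 0 0 0'| grep -E 'pos|t_force'
```

```text
tcp_pos: [523.8, 130.6, 81.4]
contact_force: [-1.5, -0.1, 3.3]
tcp_pos: [523.8, 130.6, 80.3]
contact_force: [-0.8, -0.8, 5.9]
```

```bash
python3 jog.py '0 0 0 0.7 0 0 0;0 0 0 0 0 0 0'| grep -E 'pos|t_force'
```

```text
tcp_pos: [523.8, 130.6, 80.0]
contact_force: [-2.2, -1.0, 7.1]
```

```bash
python3 jog.py '0 0 0 0.6 0 0 0;0 0 0 0 0 0 0'| grep -E 'pos|t_force'
```

```text
tcp_pos: [523.8, 130.6, 79.9]
contact_force: [-4.9, -1.0, 11.6]
```

The button has bottomed out: the force jumps to 11.6 N with no further travel. I retract and take a last look.

```bash
python3 jog.py '0 0 0 -3 0 0 0;0 0 0 -5 0 0 0;0 0 0 -20 0 0 0;0 0 0 -40 0 0 0;0 0 0 -30 0 0 0'| grep -E 'pos|t_force'
python3 jog.py '0 0 0 0 0 0 0;0 0 0 0 0 0 0;0 0 0 0 0 0 0;0 0 0 0 0 0 0'| grep -E 'pos|t_force'
python3 -c "
from h import *
im=env.get_image('wrist');sd=env.get_image('side')
a=cv2.resize(sd[160:290,220:360],None,fx=2.8,fy=2.8);b=cv2.resize(im,None,fx=.7,fy=.7);o=np.zeros((370,800,3),np.uint8);o[:a.shape[0],:a.shape[1]]=a;o[:b.shape[0],400:400+b.shape[1]]=b;cv2.imwrite('pics/w6.png',o)"
```

```text
tcp_pos: [523.6, 130.6, 178.1]
contact_force: [0.5, -0.4, -0.3]
tcp_pos: [522.5, 130.5, 175.1]
contact_force: [0.8, 0.0, 0.6]
```

View pics/w6.png

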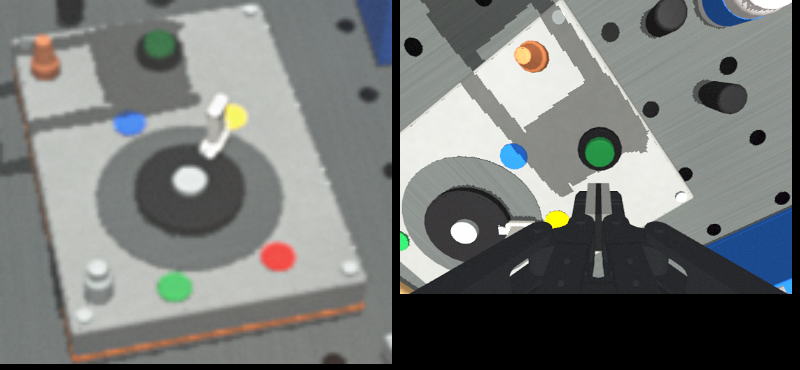

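The dial still points at yellow, the button is up again, nothing loose has moved and the arm is clear.

```bash
python3 -c "
from cell import env
print(env.finish_job())"
```

```text
the job is handed in; nothing more can be done
None
```

I pushed the dial round to the yellow mark (within about 1° by camera), pressed the green button fully down (it bottomed out at about 12 N) and let it come back up, then handed the job in; no verdict came back.

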